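# Reference the copy-carver's stylus and hold the setting arm down

## Task

Reference the copy-carver's stylus: take it by its square handle out of its stand, touch its ball tip onto the middle of the steel cap of the low post, then onto the middle of the cap of the high post. Then set the tip in the pan of the sprung setting arm, push the arm all the way down to its stop and finish while holding it there: the program ends with the stylus still gripped and its tip alone keeping the arm on its stop, nothing put down or let go. Leave the mallet, the sanding block and the glue jar where they are.

Things in the scene. Friction and masses are not known exactly. Their poses are not given: they have to be found in the camera images.
- stylus_grip (a point): Centre of the stylus's handle: dark wood, 22 x 22 mm square, 60 mm long, upright at the start in a fixed wooden stand. x and y are square to its flat sides, z points up along the stylus. Below the handle a steel shank of diameter 10 mm ends in a ball of diameter 12 mm, whose lowest point is 100 mm below this point.
- stylus_tip (a point): The lowest point of the stylus's ball tip, 100 mm below the centre of the handle along the stylus; not visible at the start.
- stylus: The whole loose stylus, 0.08 to 0.16 kg; origin at the centre of the handle's underside, 70 mm above the tip, z up. At the start the underside rests on top of the stand (70 x 70 mm, 80 mm high) and the shank hangs in a hole of diameter 16 mm; it must be lifted straight up over 70 mm to come clear.
- low_post_top (a point): Centre of the flat top of the low post: fixed, turned wood, 40 mm high, with a round steel cap of diameter 28 mm. Either post may be the nearer one.
- high_post_top (a point): Centre of the flat top of the high post: fixed, the same shape but 75 mm high, steel cap of diameter 28 mm.
- low_post: The whole low post; origin at the centre of its underside.
- high_post: The whole high post; origin at the centre of its underside.
- pivot (a point): Pivot of the setting arm, on its horizontal axis, 100 mm above the bench, between two grey cheeks (123 mm high, 48 mm over all) fixed on a steel foot plate. The arm points along this point's -x; its y is the pivot axis; z is up. The station stands turned up to 0.5 rad either way.
- pan (a point): Centre of the floor of the square aluminium pan at the arm's free end, 115 mm from the pivot; 40 x 40 mm inside, rim 10 mm high, open on top; z is square to its floor. At rest the arm slopes up 0.52 rad from the pivot to the pan, on its stop down 0.18 rad: the pan moves in an upright arc, from 157 to 79 mm above the bench.
- set_arm (a joint): Angle of the setting arm: 0 at rest (up), growing as it is pushed down, 0.70 rad on its stop. Its spring pushes it up: about 2 to 3 N at the pan to set it moving and about 6 N on the stop; it flies back up if let go.
- mallet: Bystander: round wooden mallet standing on its head, 80 mm across, 170 mm high, origin at the centre of its underside.
- sanding_block: Bystander: cork block 110 x 65 x 35 mm, origin at the centre of its underside.
- glue_jar: Bystander: white jar 72 mm across, 85 mm high, origin at the centre of its underside.

How it is judged:
By the outcome, as a careful person would: the job done as asked, in the order asked, and still so for the second after the job is handed in, while the arm keeps its last pose, push and grip.
It also fails if it takes over 61 s, if anything falls off the work surface, if the arm or the gripper's body presses on something with over 40 N, if the wrist force passes 120 N, or if a joint passes its speed limit or range.

## Robot

A 6-joint arm with a two-finger parallel gripper is mounted at the origin on the work surface. World frame = base frame: x ahead of the robot, y to its left, z up, the work surface at z = 0. Lengths are in mm, angles in degrees, forces in N, time in s.
With the tool pointing down it reaches from about 300 to 850 mm from the base axis. Payload 4.2 kg.
Tool frame: the origin (TCP) lies on the centre line of the jaws, within the pads' length; the fingertips stand 14 mm ahead of it and the grasp point (between the pads) lies 5 mm behind it; z points along the fingers, y is the direction in which the jaws open and shut (so a half turn about z gives the same grasp; the last joint's range is limited). The gripper opens to 91 mm and grips with 3 to 60 N. Pads are 32 mm wide; open, the fingers measure 118 mm over their backs; the gripper's body (76 mm by 178 mm) begins 60 mm behind the grasp point.
Start: joints at [67.208, 18.312, 89.639, -0, 72.044, -1.146], TCP at [212.107, 534.465, 227.976] pointing down, gripper open.
Joint ranges: [-177.97, 177.97], [-48.28, 115.42], [12.27, 149.76], [-77.06, 257.06], [2.81, 150.46], [-146.56, 146.56]. Speed limits (degrees/s): [147.25, 147.25, 180, 180, 180, 180].

## Interface

Orientations are given as [roll, pitch, yaw] about the fixed x, y, z axes, in that order (R = Rz(yaw) Ry(pitch) Rx(roll)).
In Python, from workcell import env gives the robot as it stands.
- The arm moves only by the tool play_rows, never from a script. Its argument "increments" is a list of rows, each a list of 5 numbers: the shift along the world's x, y, z in mm, then the turn about the world's z in degrees, then the closure, from 0 (fully open) to 1 (shut). In form: [[x, y, z, yaw, fingers], ...]. A call has 1 to 20 rows; each row shifts and turns the commanded pose from where the row before left it; what a row does not reach is not made up. A row lasts 1/8 s, in which the tool goes at most 62.5 mm and 10.7 degrees, less where a joint would pass 70% of its speed; a pose out of reach is approached as far as the arm can. A call is refused whole if a number of a shift passes 62.5 or a number of a turn 10.7, either way. A call with a gripper value outside its range is refused whole. The fingers move at their own pace and stop on an object; "newtons" is the grip in N (left out, the last holds). Time passes only in rows, so rows that do not move let the fingers close. It gives the time, the measured TCP pose, the force and the opening at its end, in the units of the state.
- env.state(): the state, without advancing time (a new reading comes with each control period).
- env.grab_frame(name): name is "scene" or "top"; returns the picture (480x640x3 uint8, red, green, blue); there is no depth.
- env.calibration(name): a dict with "fx", "fy", "cx", "cy" (pixels), "dist_coeffs" ([k1, k2, p1, p2, k3] as OpenCV has them; the pictures are not rectified), "R" (3x3) and "t" (3): a world point X has camera coordinates R X + t. Camera axes: x right, y down, z forward; pixel columns grow to the right and rows downward; lengths in mm; the calibration is good to about 2 mm. A picture is of the moment at which its call begins. calibration takes no time and is no camera call.
- env.job_done(): hands the job in, once; it reports no verdict.
The state is a dict: "time_s": time; "qpos": joint angles; "qvel": joint speeds; "effort": joint torques, N m; "ee_pos": TCP position; "ee_rot": TCP orientation; "force": force on the tool from outside, world axes, zero at the start; "torque": the same for the moment, N m; "gripper_width": finger opening in mm.
Only numpy, scipy, OpenCV 4.12 (cv2) and the standard library are available. Lean on these libraries where they do the work, as an engineer would, in place of code of your own. Each camera call takes 0.05 s, during which the arm holds its last target.

## Working session

There is one attempt and no reset: what is moved stays moved. The work goes in short steps, Python scripts to look and compute and a tool call to move; the robot and the scene stay as the last step left them, time stands still between calls to the robot, and variables do not carry over. Pictures are saved under pics/ and viewed, and the job is handed in when it is done.

Besides the shell and the picture viewer there is one more tool, called as name(argument=value, ...), one argument or row to a line, values as JSON. play_rows: Moves the arm, as the interface text tells. Its arguments: {"type":"object","properties":{"increments":{"type":"array"},"newtons":{"type":"number"}},"required":["increments"]}

```bash
ls; mkdir -p pics
python3 - <<'E'
from workcell import env
import cv2,json
for n in("scene","top"):
    cv2.imwrite(f"pics/{n}0.png",env.grab_frame(n)[:,:,::-1])
    c=env.calibration(n);print(n,c)
print(env.state())
E
```

```text
pics
scene {'fx': 518.0041613181252, 'fy': 518.0041613181252, 'cx': 312.35038409381, 'cy': 236.68085537093359, 'dist_coeffs': array([0.04399812, 0.        , 0.        , 0.        , 0.        ]), 'R': array([[ 0.7745491 ,  0.63243043, -0.01026805],
       [ 0.53951962, -0.66905857, -0.51115478],
       [-0.33013976,  0.39037466, -0.85942735]]), 't': array([-490.69156485, -276.68111752, 1378.260949  ])}
top {'fx': 516.9067327286754, 'fy': 516.9067327286754, 'cx': 313.1852275573073, 'cy': 236.73925096877335, 'dist_coeffs': array([0.04288942, 0.        , 0.        , 0.        , 0.        ]), 'R': array([[ 0.02983294, -0.99949526,  0.010919  ],
       [-0.98018263, -0.03139325, -0.19559261],
       [ 0.19583667, -0.00486751, -0.98062445]]), 't': array([-30.19603345, 621.3821016 , 805.23190696])}
{'time_s': 0.1, 'qpos': array([ 6.72073476e+01,  1.83479822e+01,  8.96975677e+01,  2.63970479e-05,
        7.20440934e+01, -1.14490264e+00]), 'qvel': array([-0.00709441, -0.07304077, -0.11904573, -0.04430823, -0.01927679,
        0.04357083]), 'effort': array([-6.93048823e-04, -4.13336742e+01, -2.32510346e+01,  7.27772014e-02,
        4.21850430e-02, -6.27203940e-05]), 'ee_pos': array([211.94590537, 534.06608324, 227.21681938]), 'ee_rot': array([-1.79910375e+02, -1.81625462e-03,  1.58352241e+02]), 'force': array([ 0.08352547, -0.1815972 ,  0.2498232 ]), 'torque': array([ 0.02403296, -0.03463468,  0.0588965 ]), 'gripper_width': 91.29362125247049}
```

View pics/scene0.png

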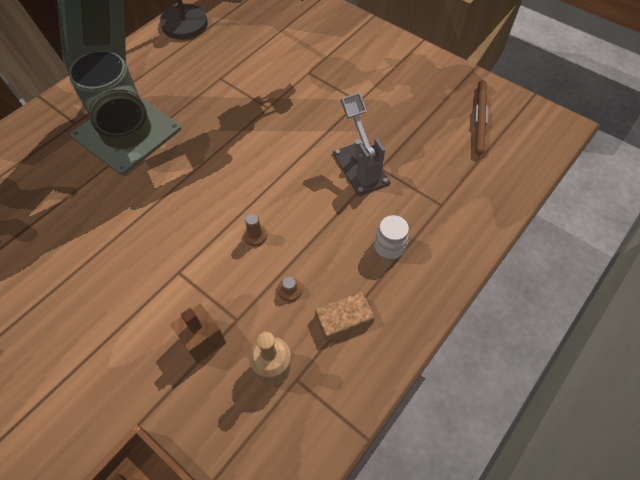

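View pics/top0.png

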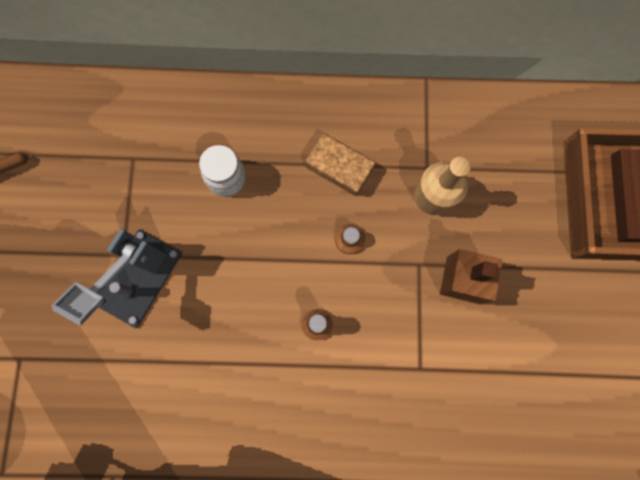

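The scene view shows the stand with the stylus at about (195,320), the high post at (253,220), the low post at (289,284), and the setting arm with its pan at (353,105). In the top view the handle is at (487,270), the caps at (318,323) and (351,236), and the pan at (78,302). I'll zoom in for detail.

Run:
```python
import cv2
import numpy as np
t=cv2.imread("pics/top0.png");s=cv2.imread("pics/scene0.png")
def crop(im,x,y,w,h,k): return cv2.resize(im[y:y+h,x:x+w],None,fx=k,fy=k,interpolation=cv2.INTER_CUBIC)
a=crop(t,430,235,80,75,5);b=crop(s,160,290,80,75,5)
c=crop(t,40,220,150,110,2.6667);c=cv2.resize(c,(400,293))
d=cv2.resize(crop(s,320,85,80,110,1),(213,293),interpolation=cv2.INTER_CUBIC)
cv2.imwrite("pics/z1.png",np.hstack([a,b]))
cv2.imwrite("pics/z2.png",crop(t,40,220,150,110,5))
cv2.imwrite("pics/z3.png",crop(s,320,85,80,110,5))
cv2.imwrite("pics/z4.png",np.hstack([crop(t,295,215,80,120,4),crop(s,235,200,80,120,4)]))
```

```text
(no output)
```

View pics/z1.png

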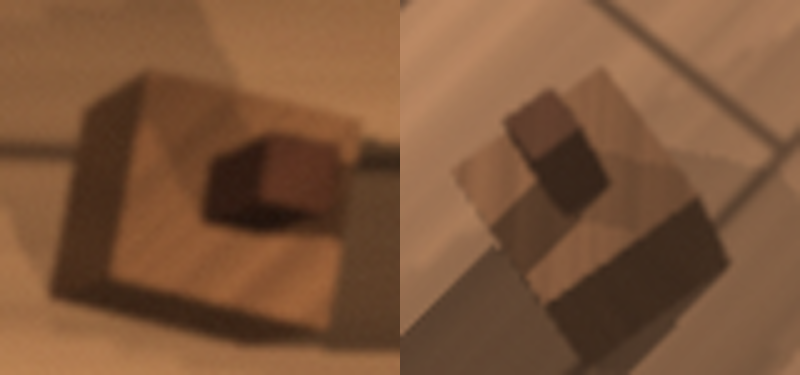

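View pics/z2.png

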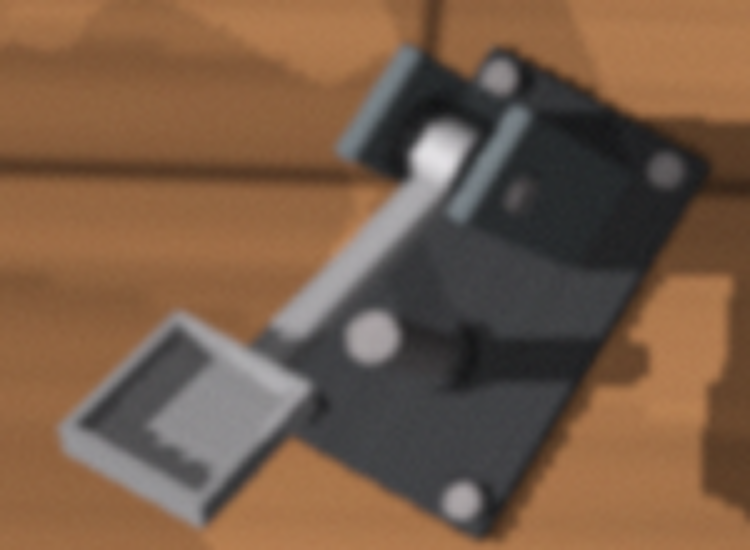

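View pics/z3.png

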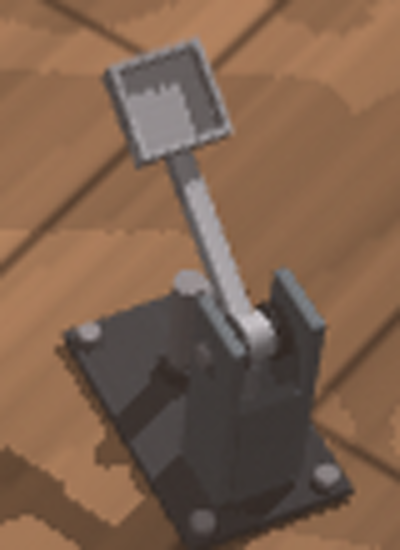

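View pics/z4.png

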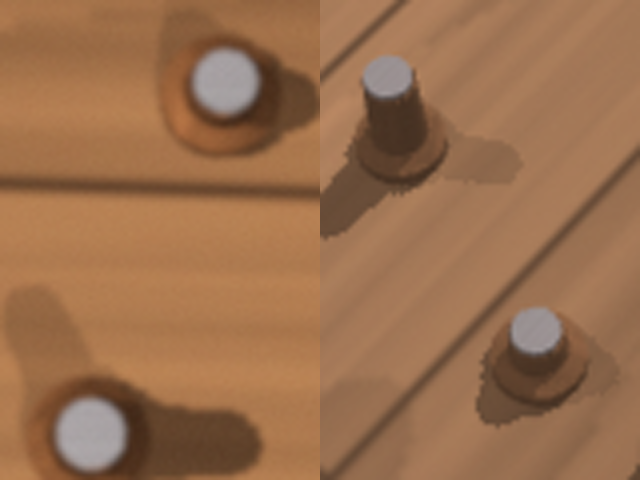

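```bash
cat > h.py <<'E'
from workcell import env
import cv2, numpy as np
from scipy.optimize import least_squares
C={n:env.calibration(n) for n in("scene","top")}
def K(c): return np.array([[c["fx"],0,c["cx"]],[0,c["fy"],c["cy"]],[0,0,1]])
def proj(n,P):
    c=C[n];r,_=cv2.Rodrigues(c["R"])
    return cv2.projectPoints(np.array(P,float).reshape(-1,1,3),r,c["t"],K(c),c["dist_coeffs"])[0].reshape(-1,2)
def plane(n,uv,z):
    c=C[n];u=cv2.undistortPoints(np.array(uv,float).reshape(-1,1,2),K(c),c["dist_coeffs"]).reshape(-1,2)
    o=-c["R"].T@c["t"];d=np.c_[u,np.ones(len(u))]@c["R"]
    return o+d*((z-o[2])/d[:,2])[:,None]
def un(p,k,x,y): return (np.array(p,float)+.5)/k-.5+[x,y]
def tri(a,b):
    return least_squares(lambda X:np.r_[proj("top",X)[0]-a,proj("scene",X)[0]-b],[400,0,100]).x
E
cat > m1.py <<'E'
from h import *
np.set_printoptions(precision=1,suppress=True)
T={};S={}
ht=un([(272,133),(345,138),(333,212),(260,205)],5,430,235)
st=un([(148,70),(362,120),(330,328),(108,277)],5,430,235)
hs=un([(153,88),(183,127),(142,162),(103,120)],5,160,290)
ss=un([(200,67),(300,198),(148,305),(52,170)],5,160,290)
for nm,n,uv,z in(("handle",'top',ht,140),("handle",'scene',hs,140),("stand",'top',st,80),("stand",'scene',ss,80)):
    P=plane(n,uv,z);e=np.roll(P,-1,0)-P;print(nm,n,P[:,:2].tolist() and P[:,:2].mean(0),"len",np.linalg.norm(e,axis=1),"ang",np.degrees(np.arctan2(e[:,1],e[:,0])))
# caps by segmentation
import sys
for n in("top","scene"):
    im=cv2.imread(f"pics/{n}0.png");hsv=cv2.cvtColor(im,cv2.COLOR_BGR2HSV)
    m=((hsv[...,1]<70)&(hsv[...,2]>110)).astype(np.uint8)
    _,_,stt,cen=cv2.connectedComponentsWithStats(m)
    for z,c0 in((40,(351,235) if n=='top' else (288.5,282.5)),(75,(317.5,323) if n=='top' else (251.7,219))):
        i=1+np.argmin(np.linalg.norm(cen[1:]-c0,axis=1));print(z,n,cen[i],stt[i,4],plane(n,cen[i],z))
pt=un([(62,430),(180,312),(315,388),(205,510)],5,40,220)
ps=un([(140,165),(105,72),(200,40),(232,132)],5,320,85)
# corner order unknown: try cyclic shifts
best=None
for k in range(4):
  for fl in(0,1):
    q=np.roll(ps[::-1] if fl else ps,k,0)
    R=[];X=[tri(a,b) for a,b in zip(pt,q)]
    r=sum(np.sum((proj("top",x)[0]-a)**2)+np.sum((proj("scene",x)[0]-b)**2) for x,a,b in zip(X,pt,q))
    if best is None or r<best[0]: best=(r,np.array(X),k,fl)
X=best[1];print(best);print("rim ctr",X.mean(0));e=np.roll(X,-1,0)-X;print(np.linalg.norm(e,axis=1));
ck=un([(405,45),(345,155),(525,110),(455,215)],5,40,220);print("cheeks",plane('top',ck,123))
pb=un([(205,290)],5,320,85)
E
python3 m1.py
```

```text
handle top [ 565.5 -277.5] len [21.8 23.  21.7 22.4] ang [-92.1 168.7  86.3 -11.3]
handle scene [ 567.  -278.3] len [20.3 19.1 23.4 21.1] ang [-11.  -95.4 174.1  75.9]
stand top [ 565.2 -277.2] len [70.2 68.9 71.6 69.6] ang [-101.7  169.    78.8  -12.1]
stand scene [ 566.2 -279.2] len [71.4 68.3 70.2 68.1] ang [ -11.6 -102.6  168.3   78.4]
40 top [350.9 234.8] 213 [[631.8 -75.9  40. ]]
75 top [317.1 323.2] 253 [[479.  -21.3  75. ]]
40 scene [288.5 282.1] 114 [[632.7 -78.7  40. ]]
75 scene [251.5 218.7] 101 [[480.5 -23.9  75. ]]
(np.float64(2.5929074728814134), array([[490.2, 352.4, 170. ],
       [525.8, 332.9, 149.7],
       [504.7, 292. , 148.5],
       [468.8, 310. , 170.2]]), 2, 0)
rim ctr [497.4 321.9 159.6]
[45.4 46.1 45.7 47.5]
cheeks [[613.  287.1 123. ]
 [578.1 301.6 123. ]
 [593.8 248.6 123. ]
 [560.6 266.6 123. ]]
```

```bash
cat > m2.py <<'E'
from m1 import *
q=np.roll(ps[::-1] if best[3] else ps,best[2],0)
def model(p,th,h=23,rz=10):
    c,s=np.cos(th),np.sin(th)
    Y=np.array([[np.cos(p[2]),-np.sin(p[2]),0],[np.sin(p[2]),np.cos(p[2]),0],[0,0,1]])
    ax=np.array([-c,0,s]);n=np.array([s,0,c]);y=np.array([0,1,0])
    L=[115*ax+rz*n+a*h*ax+b*h*y for a,b in((1,-1),(-1,-1),(-1,1),(1,1))]
    return np.array(L)@Y.T+[p[0],p[1],100]
for th_free in (0,1):
  def f(p):
    M=model(p,p[3] if th_free else .52)
    return np.r_[(proj('top',M)-pt).ravel(),(proj('scene',M)-q).ravel()]
  r=None
  r=least_squares(f,[590,275,-.46,.52][:3+th_free])
  print(r.x,np.degrees(r.x[2]),2*r.cost,r.fun.reshape(-1,2))
E
python3 m2.py|tail -20
```

```text
cheeks [[613.  287.1 123. ]
 [578.1 301.6 123. ]
 [593.8 248.6 123. ]
 [560.6 266.6 123. ]]
[415.8 368.2   2.6] 149.00209949010298 4281.754686593573 [[ 18.2 -25.6]
 [-15.9  23.2]
 [-16.8  25.5]
 [ 16.2 -23.9]
 [  6.9  10.5]
 [ -6.9 -12.4]
 [ -6.8 -14. ]
 [  7.    9.3]]
[587.  278.9  -3.6   2.5] -205.91688937754927 7.766345914284564 [[ 0.4 -0.2]
 [ 0.2  1.6]
 [ 0.3  1. ]
 [ 0.1 -0.9]
 [ 0.  -0.2]
 [ 0.3  0.4]
 [ 1.   0.2]
 [ 1.3 -0.4]]
```

```bash
sed -i 's/((1,-1),(-1,-1),(-1,1),(1,1))/((1,1),(-1,1),(-1,-1),(1,-1))/' m2.py; python3 m2.py|tail -16
```

```text
[582.5 276.3  -0.5] -26.705600163598103 10.964285641137618 [[ 0.5 -0.3]
 [ 0.6 -0.2]
 [ 0.8 -0.3]
 [ 0.2 -0.5]
 [-0.6 -1.4]
 [ 0.  -1.1]
 [ 0.5 -1.5]
 [ 0.4 -1.8]]
[585.  276.4  -0.5   0.5] -27.308824284218343 3.880869739906639 [[ 0.6  0.4]
 [ 0.5 -0.1]
 [ 0.4  0. ]
 [-0.2  0.4]
 [-0.3 -0.1]
 [ 0.5 -0.1]
 [ 1.  -0.7]
 [ 0.8 -0.6]]
```

play_rows(
  increments=[
    [10,-20,0,0.5,0],
    [17.7,-41,0,0.5,0],
    [17.7,-41,0,0.5,0],
    [17.7,-41,0,0.5,0],
    [17.7,-41,0,0.5,0],
    [17.7,-41,0,0.5,0],
    [17.7,-41,0,0.5,0],
    [17.7,-41,0,0.5,0],
    [17.7,-41,0,0.5,0],
    [17.7,-41,0,0.5,0],
    [17.7,-41,0,0.5,0],
    [17.7,-41,0,0.5,0],
    [17.7,-41,0,0.5,0],
    [17.7,-41,0,0.5,0],
    [17.7,-41,0,0.5,0],
    [17.7,-41,0,0.5,0],
    [17.7,-41,0,0.5,0],
    [17.7,-41,0,0.5,0],
    [17.7,-41,0,0.5,0],
    [17.7,-41,0,0.5,0],
  ],
)

```text
time_s: 2.6
ee_pos: [558.6, -265.8, 227.5]
ee_rot: [180.0, -0.0, 168.4]
force: [0.1, -0.2, 0.1]
gripper_width: 91.4
```

Run:
```python
from h import *
print(plane('top',[(441,192)],0), plane('top',[(459,167)],170),plane('scene',[(265,340)],170))
```

```text
[[ 725.21682194 -242.51726855    0.        ]] [[ 714.11039523 -226.1222763   170.        ]] [[ 719.11699355 -232.4597367   170.        ]]
```

play_rows(
  increments=[
    [7.5,-13,-20,-0.1,0],
    [0,0,-35,0,0],
    [0,0,0,0,0],
  ],
)

```text
time_s: 2.98
ee_pos: [563.4, -275.7, 168.9]
ee_rot: [179.8, -0.5, 168.3]
force: [-0.5, -0.5, 0.2]
gripper_width: 91.4
```

Run:
```python
from h import *
s=env.state();print(s["ee_pos"],s["ee_rot"],s["qpos"])
t=env.grab_frame("top")[:,:,::-1];c=env.grab_frame("scene")[:,:,::-1]
def crop(im,x,y,w,h,k): return cv2.resize(im[y:y+h,x:x+w],None,fx=k,fy=k,interpolation=cv2.INTER_CUBIC)
cv2.imwrite("pics/a1.png",np.hstack([crop(t,410,210,130,160,3),crop(c,140,250,130,160,3)]))
```

```text
[ 563.41947826 -275.68813157  168.9189235 ] [179.82755636  -0.51313068 168.26059305] [-2.71389753e+01  2.55249606e+01  8.71141772e+01  3.23714760e-02
  6.79013647e+01 -1.05411116e+02]
```

View pics/a1.png

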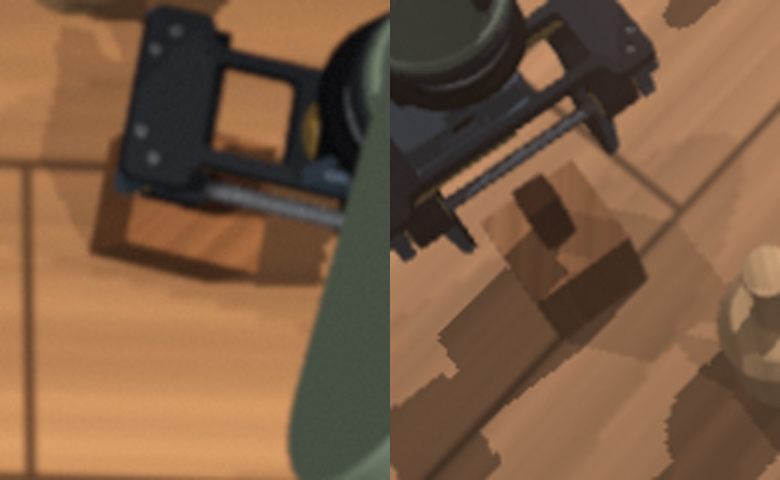

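The jaws straddle the handle as expected: in the scene crop the handle sits at (545,210) between the fingers. I'll let the arm settle, then go down.

play_rows(
  increments=[
    [0,0,0,0,0],
    [0,0,0,0,0],
  ],
)

```text
time_s: 3.32
ee_pos: [566.4, -277.5, 174.3]
ee_rot: [-180.0, 0.1, 168.3]
force: [0.8, -0.3, -0.1]
gripper_width: 91.1
```

play_rows(
  increments=[
    [0,-0.5,-20,0,0],
    [0,0,-20,0,0],
    [0,0,-16,0,0],
    [0,0,-8,0,0],
    [0,0,0,0,0],
    [0,0,0,0,0],
    [0,0,0,0,0],
  ],
)

```text
time_s: 4.2
ee_pos: [566.3, -278.2, 109.7]
ee_rot: [-180.0, 0.1, 168.3]
force: [0.4, 0.6, -0.4]
gripper_width: 91.0
```

play_rows(
  increments=[
    [0,0,-1,0,0.3],
    [0,0,0,0,0.5],
    [0,0,0,0,0.65],
    [0,0,0,0,0.72],
    [0,0,0,0,0.8],
    [0,0,0,0,1],
    [0,0,0,0,1],
    [0,0,0,0,1],
  ],
  newtons=35,
)

```text
time_s: 5.2
ee_pos: [565.9, -278.0, 108.0]
ee_rot: [180.0, -0.0, 168.3]
force: [-0.5, -0.0, 0.0]
gripper_width: 21.5
```

play_rows(
  increments=[
    [0,0,8,0,1],
    [0,0,20,0,1],
    [0,0,25,0,1],
    [0,0,25,0,1],
    [0,0,17,0,1],
    [0,0,5,0,1],
    [0,0,0,0,1],
    [0,0,0,0,1],
  ],
)

```text
time_s: 6.2
ee_pos: [565.4, -277.7, 206.8]
ee_rot: [180.0, -0.1, 168.3]
force: [0.1, -0.0, -1.3]
gripper_width: 21.9
```

```bash
cat > cap.py <<'E'
from h import *
import sys
def crop(im,x,y,w,h,k): return cv2.resize(im[y:y+h,x:x+w],None,fx=k,fy=k,interpolation=cv2.INTER_CUBIC)
def both(name,tt,ss,w=80,h=90,k=5):
    s=env.state();print(s["time_s"],s["ee_pos"],s["ee_rot"],s["force"],s["gripper_width"])
    t=env.grab_frame("top")[:,:,::-1];c=env.grab_frame("scene")[:,:,::-1]
    cv2.imwrite(f"pics/{name}_t.png",t);cv2.imwrite(f"pics/{name}_s.png",c)
    cv2.imwrite(f"pics/{name}.png",np.hstack([crop(t,*tt,w,h,k),crop(c,*ss,w,h,k)]))
E
python3 - <<'E'
from cap import *
both("b1",(430,210),(150,260))
E
```

```text
6.2 [ 565.41349641 -277.7313333   206.79769942] [ 1.79958550e+02 -1.23432026e-01  1.68256763e+02] [ 0.06065434 -0.04893717 -1.29419827] 21.94523548046365
```

View pics/b1.png

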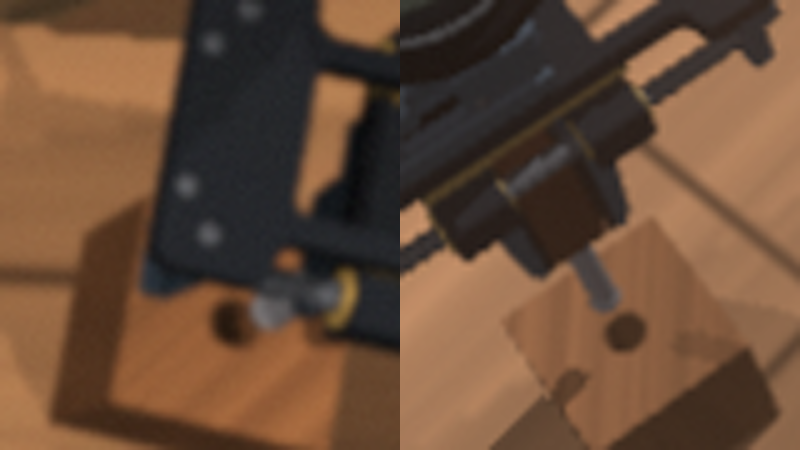

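The stylus is clear of the stand, with its ball visible at (266,313) in the top crop and (205,298) in the scene crop. I'll check it against the expected tip.

Run:
```python
from h import *
e=[565.4,-277.7,114.8]
a=un([(268,313)],5,430,210)[0];b=un([(205,296)],5,150,260)[0]
print(tri(a,b),a,b,proj('top',e),proj('scene',e)); print(plane('top',[a],114.8),plane('scene',[b],114.8))
```

```text
[ 563.87730365 -277.19621728  111.51236565] [483.2 272.2] [190.6 318.8] [[484.54303977 271.23913934]] [[191.14419603 318.77121096]]
[[ 563.83192326 -275.57718312  114.8       ]] [[ 564.64025422 -278.38509234  114.8       ]]
```

play_rows(
  increments=[
    [4,12,0,0,1],
    [8,25,0,0,1],
    [12,35,0,0,1],
    [13,38,0,0,1],
    [13,37,0,0,1],
    [10,30,0,0,1],
    [6,18,-5,0,1],
    [2,5,-20,0,1],
    [0,0,-20,0,1],
    [0,0,-10,0,1],
    [0,0,0,0,1],
    [0,0,0,0,1],
  ],
)

```text
time_s: 7.8
ee_pos: [634.4, -78.3, 153.8]
ee_rot: [180.0, 0.1, 168.2]
force: [-0.3, -0.4, -2.0]
gripper_width: 22.1
```

Run:
```python
from cap import *
both("c1",(310,180),(250,230))
```

```text
7.8 [634.39230821 -78.30755332 153.77471027] [1.79990850e+02 8.53147682e-02 1.68231966e+02] [-0.32769634 -0.38852067 -2.04240966] 22.084569745932072
```

View pics/c1.png

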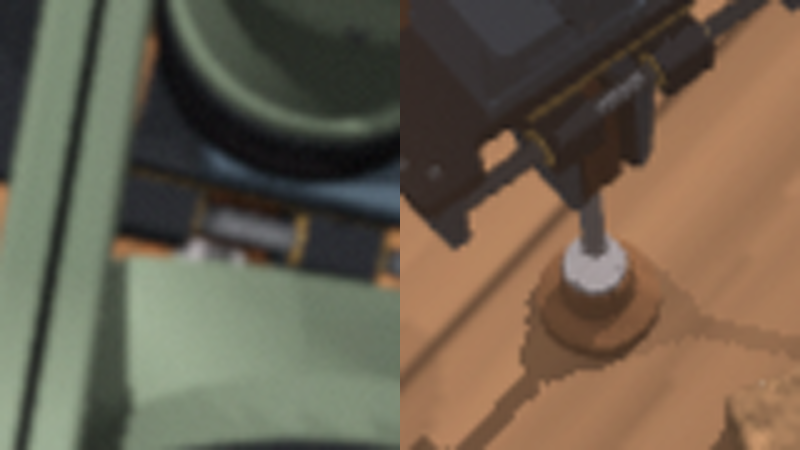

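In the scene crop the ball at (595,245) sits just above the middle of the low cap at (594,265), so it is aligned. Now I'll lower it gently.

play_rows(
  increments=[
    [-0.6,0.2,-7,0,1],
    [0,0,-4,0,1],
    [0,0,-2,0,1],
    [0,0,-1,0,1],
    [0,0,0,0,1],
  ],
)

```text
time_s: 8.52
ee_pos: [633.3, -77.8, 138.9]
ee_rot: [180.0, -0.0, 168.3]
force: [-0.3, 0.2, -1.4]
gripper_width: 22.0
```

play_rows(
  increments=[
    [0,0,-1,0,1],
    [0,0,0,0,1],
  ],
)

```text
time_s: 8.78
ee_pos: [633.3, -77.8, 137.9]
ee_rot: [180.0, -0.0, 168.3]
force: [0.4, -0.1, -0.6]
gripper_width: 22.2
```

play_rows(
  increments=[
    [0,0,-1,0,1],
    [0,0,0,0,1],
  ],
)

```text
time_s: 9.02
ee_pos: [633.4, -77.9, 137.6]
ee_rot: [180.0, 0.0, 168.3]
force: [-1.6, -0.7, 2.1]
gripper_width: 21.9
```

play_rows(
  increments=[
    [0,0,-0.6,0,1],
    [0,0,0,0,1],
  ],
)

```text
time_s: 9.28
ee_pos: [633.4, -77.9, 137.5]
ee_rot: [180.0, 0.1, 168.3]
force: [-1.5, 0.6, 5.3]
gripper_width: 22.1
```

Run:
```python
from cap import *
both("c2",(310,180),(250,230))
```

```text
9.275 [633.42556895 -77.86383256 137.47024749] [1.79991836e+02 5.22229450e-02 1.68253041e+02] [-1.46406268  0.56979965  5.34580861] 22.119997953479558
```

View pics/c2.png

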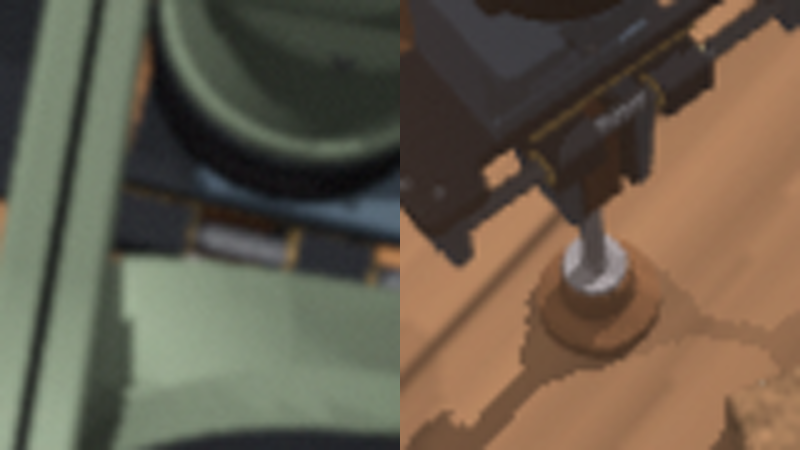

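The ball rests on the middle of the low cap at (593,268), pushed with about 6.5 N net. Next is the high post.

play_rows(
  increments=[
    [0,0,12,0,1],
    [0,0,25,0,1],
    [-10,4,20,0,1],
    [-25,9,6,0,1],
    [-35,12.6,0,0,1],
    [-35,12,0,0,1],
    [-25,9,0,0,1],
    [-16,6,0,0,1],
    [-6.4,2,0,0,1],
    [0,0,-8,0,1],
    [0,0,-7,0,1],
    [0,0,0,0,1],
    [0,0,0,0,1],
  ],
)

```text
time_s: 11.0
ee_pos: [481.3, -23.4, 184.1]
ee_rot: [180.0, -0.0, 168.2]
force: [-0.5, -0.4, -1.0]
gripper_width: 21.8
```

Run:
```python
from cap import *
both("d1",(275,270),(210,165))
```

```text
11.0 [481.2839023  -23.40314749 184.11889299] [ 1.79999046e+02 -1.75441243e-02  1.68239297e+02] [-0.52134204 -0.38609005 -0.97195088] 21.781448023618765
```

View pics/d1.png

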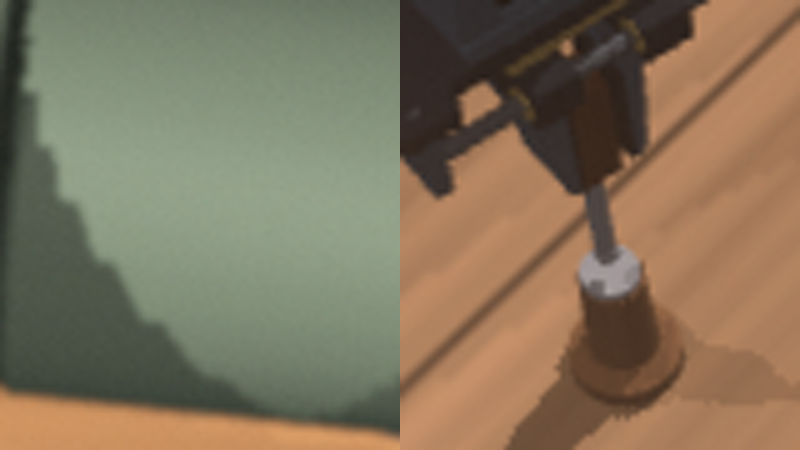

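The ball is over the middle of the high cap at (609,271). Lowering.

play_rows(
  increments=[
    [0,0,-5,0,1],
    [0,0,-3,0,1],
    [0,0,-1.5,0,1],
    [0,0,-1,0,1],
    [0,0,0,0,1],
  ],
)

```text
time_s: 11.72
ee_pos: [480.9, -23.2, 173.9]
ee_rot: [180.0, -0.0, 168.3]
force: [-0.2, 0.7, -1.5]
gripper_width: 21.9
```

play_rows(
  increments=[
    [0,0,-1,0,1],
    [0,0,0,0,1],
  ],
)

```text
time_s: 11.98
ee_pos: [481.0, -23.2, 172.9]
ee_rot: [180.0, 0.0, 168.3]
force: [-0.2, -0.3, -1.6]
gripper_width: 21.7
```

play_rows(
  increments=[
    [0,0,-1,0,1],
    [0,0,0,0,1],
  ],
)

```text
time_s: 12.22
ee_pos: [481.0, -23.2, 172.5]
ee_rot: [180.0, 0.0, 168.3]
force: [-0.6, -0.1, 4.7]
gripper_width: 21.6
```

Run:
```python
from cap import *
both("d2",(275,270),(210,165))
```

```text
12.225 [481.04619836 -23.24303996 172.51542499] [1.79990087e+02 3.91008624e-02 1.68254082e+02] [-0.64664852 -0.06785455  4.68626758] 21.644249027088403
```

View pics/d2.png

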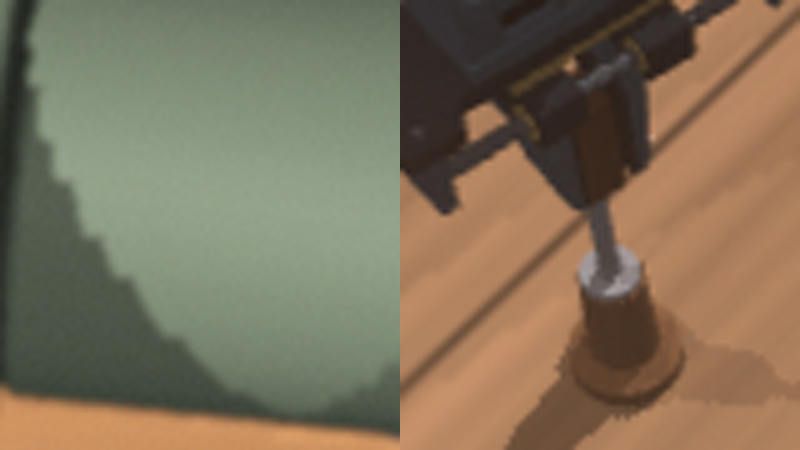

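The ball sits on the middle of the high cap at (609,272), 6 N net. Next is the pan.

play_rows(
  increments=[
    [0,0,12,0,1],
    [0,0,30,0,1],
    [0.5,10,35,0,1],
    [1,25,28,0,1],
    [2,38,8,0,1],
    [2,45,0,0,1],
    [2,45,0,0,1],
    [2,45,0,0,1],
    [2,45,0,0,1],
    [2,40,0,0,1],
    [2,28,0,0,1],
    [1,15,0,0,1],
    [1,6.7,0,0,1],
    [0,0,0,0,1],
    [0,0,0,0,1],
  ],
)

```text
time_s: 14.2
ee_pos: [498.5, 318.5, 285.1]
ee_rot: [-180.0, 0.0, 168.2]
force: [-0.6, -0.2, -1.2]
gripper_width: 22.0
```

Run:
```python
from cap import *
both("e1",(30,230),(310,55),w=80,h=100)
```

```text
14.2 [498.46211791 318.51455764 285.05804558] [-1.79984522e+02  8.58172942e-03  1.68199810e+02] [-0.64469282 -0.21490932 -1.15378391] 22.039195580181158
```

View pics/e1.png

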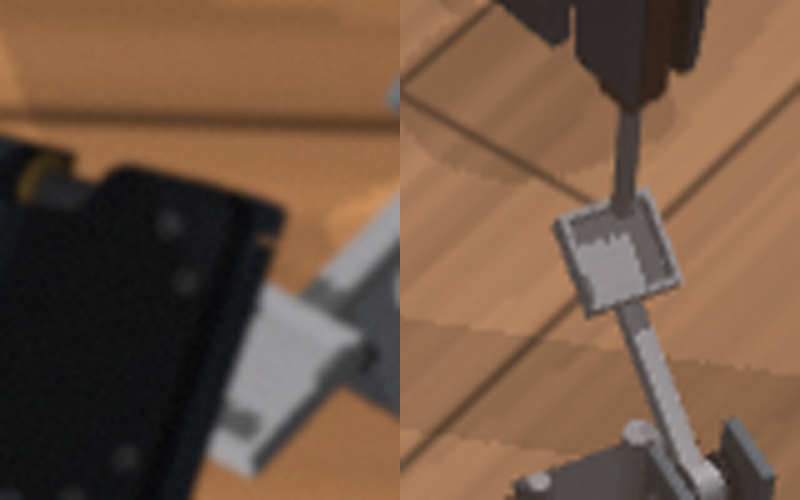

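Run:
```python
from h import *
print(proj('scene',[[498.5,318.5,193.5],[498.5,318.5,162]]),un([(222,203),(217,252)],5,310,55))
```

```text
[[354.43785467  94.826307  ]
 [353.60855783 105.07299545]] [[354.   95.2]
 [353.  105. ]]
```

The ball at (354,95) px lines up with the pan's middle at (353,105) once lowered. Going down.

play_rows(
  increments=[
    [0,0.7,-10,0,1],
    [0,0,-10,0,1],
    [0,0,-6,0,1],
    [0,0,-2,0,1],
    [0,0,0,0,1],
    [0,0,0,0,1],
  ],
)

```text
time_s: 15.05
ee_pos: [498.6, 320.3, 257.2]
ee_rot: [180.0, 0.0, 168.3]
force: [0.7, -0.4, -0.6]
gripper_width: 22.0
```

play_rows(
  increments=[
    [0,0,-2,0,1],
    [0,0,-1,0,1],
    [0,0,0,0,1],
  ],
)

```text
time_s: 15.42
ee_pos: [498.4, 320.1, 253.8]
ee_rot: [180.0, -0.0, 168.3]
force: [-0.4, 0.2, -1.8]
gripper_width: 22.1
```

play_rows(
  increments=[
    [0,0,-1.5,0,1],
    [0,0,-1,0,1],
    [0,0,0,0,1],
  ],
)

```text
time_s: 15.8
ee_pos: [498.6, 320.3, 251.7]
ee_rot: [180.0, 0.0, 168.3]
force: [-0.2, 0.1, 2.0]
gripper_width: 22.0
```

Run:
```python
from cap import *
both("e2",(30,230),(310,55),w=80,h=100)
```

```text
15.8 [498.55195478 320.29739461 251.70914742] [1.79959949e+02 3.24733635e-02 1.68252862e+02] [-0.2427896   0.09760427  1.97182945] 21.98386481173383
```

View pics/e2.png

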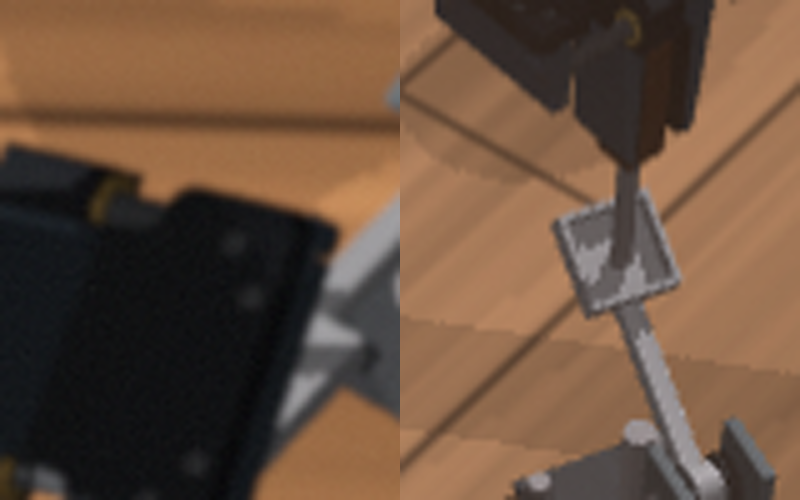

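The tip stands on the pan floor near its middle, at (620,265) in the scene crop, with about 3 N net on it. I'll follow the pan's arc down.

play_rows(
  increments=[
    [-1.9,0.9,-2.5,0,1],
    [-1.8,1,-3,0,1],
    [-1.7,0.8,-3.5,0,1],
    [-1.6,0.9,-3.6,0,1],
    [-1.4,0.7,-3.7,0,1],
    [-1.4,0.7,-3.7,0,1],
    [-1.2,0.6,-3.8,0,1],
    [-1.1,0.6,-3.8,0,1],
    [-0.9,0.5,-3.9,0,1],
    [-0.9,0.4,-3.9,0,1],
    [0,0,0,0,1],
  ],
)

```text
time_s: 17.27
ee_pos: [484.1, 327.4, 215.7]
ee_rot: [180.0, -0.1, 168.2]
force: [2.3, -0.7, 2.7]
gripper_width: 22.1
```

Run:
```python
from cap import *
both("e3",(30,230),(310,55),w=80,h=100)
```

```text
17.275 [484.0775352  327.43541596 215.65260942] [ 1.79996453e+02 -6.50187289e-02  1.68249328e+02] [ 2.27890923 -0.72006148  2.69177347] 22.123586965552878
```

View pics/e3.png

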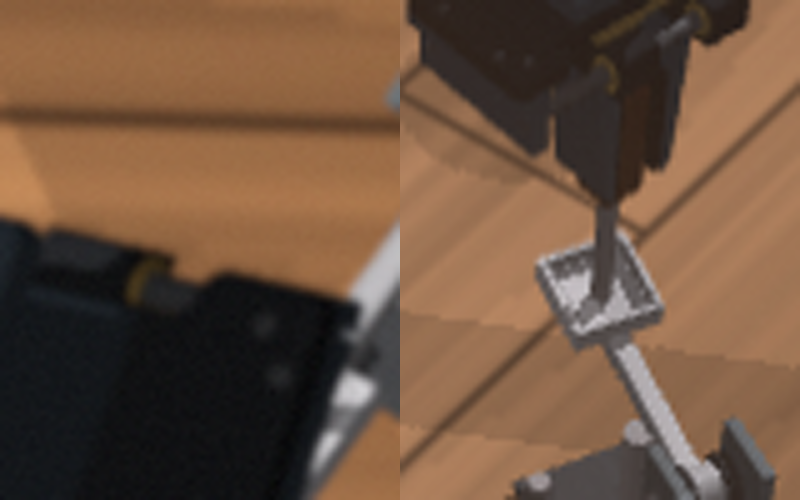

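The tip is still in the middle of the pan, at (602,297). Continuing toward the stop.

play_rows(
  increments=[
    [-0.7,0.4,-4,0,1],
    [-0.6,0.3,-4,0,1],
    [-0.5,0.3,-4,0,1],
    [-0.4,0.2,-4,0,1],
    [-0.2,0.1,-4,0,1],
    [-0.1,0,-4,0,1],
    [0,0,-4,0,1],
    [0.1,0,-4,0,1],
    [0.2,-0.1,-2,0,1],
    [0.1,-0.1,-1,0,1],
    [0,0,0,0,1],
  ],
)

```text
time_s: 18.75
ee_pos: [482.4, 328.6, 181.0]
ee_rot: [180.0, -0.0, 168.2]
force: [1.7, -0.8, 3.5]
gripper_width: 21.9
```

play_rows(
  increments=[
    [0.2,-0.1,-1,0,1],
    [0.1,-0.1,-1,0,1],
    [0,0,0,0,1],
  ],
)

```text
time_s: 19.12
ee_pos: [482.7, 328.4, 178.9]
ee_rot: [180.0, -0.0, 168.2]
force: [1.4, -1.3, 4.4]
gripper_width: 21.9
```

play_rows(
  increments=[
    [0.1,-0.1,-1,0,1],
    [0.1,0,-1,0,1],
    [0,0,0,0,1],
  ],
)

```text
time_s: 19.5
ee_pos: [483.0, 328.2, 177.0]
ee_rot: [180.0, 0.0, 168.3]
force: [1.3, 0.4, 4.1]
gripper_width: 21.6
```

play_rows(
  increments=[
    [0.1,0,-1,0,1],
    [0,0,0,0,1],
    [0,0,0,0,1],
  ],
)

```text
time_s: 19.88
ee_pos: [483.1, 328.2, 176.8]
ee_rot: [180.0, 0.0, 168.3]
force: [1.4, -0.6, 7.2]
gripper_width: 21.5
```

play_rows(
  increments=[
    [0,0,-1,0,1],
    [0,0,0,0,1],
    [0,0,0,0,1],
    [0,0,0,0,1],
  ],
)

```text
time_s: 20.38
ee_pos: [483.1, 328.2, 176.5]
ee_rot: [179.9, 0.1, 168.3]
force: [-0.3, -0.9, 11.1]
gripper_width: 21.9
```

Run:
```python
from cap import *
both("f1",(30,230),(310,55),w=80,h=110)
```

```text
20.375 [483.13212556 328.19819082 176.48462879] [1.79936618e+02 5.11671341e-02 1.68254232e+02] [-0.32126477 -0.93277181 11.05457902] 21.90437348254554
```

View pics/f1.png

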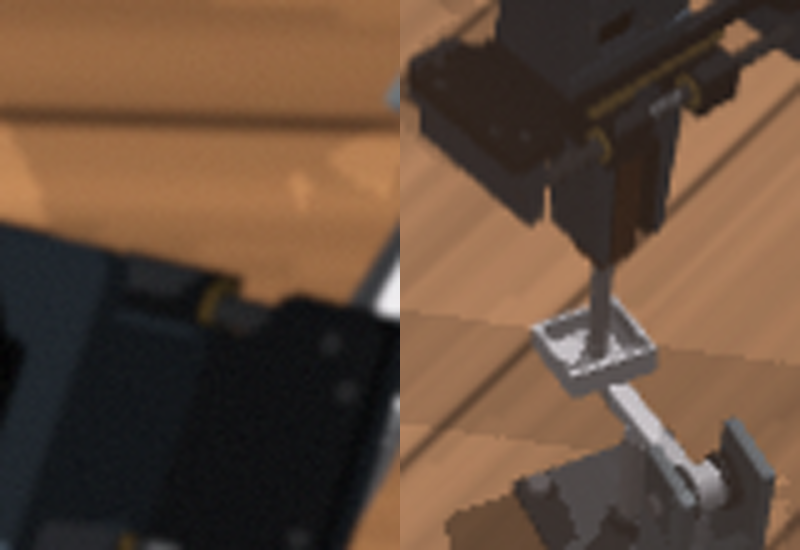

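View pics/f1_s.png

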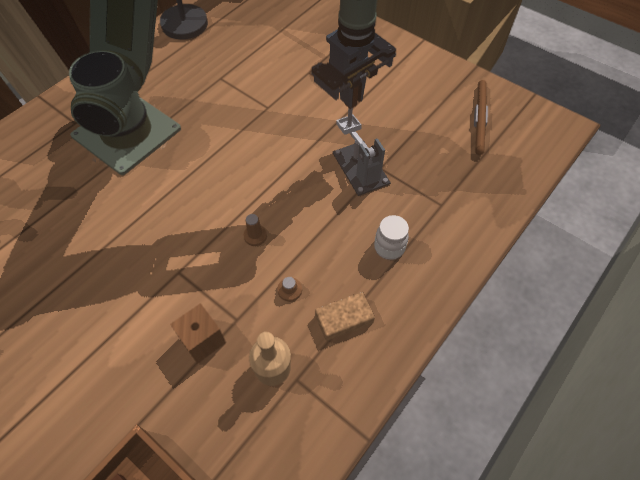

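The pan is down with the tip at its middle, at (600,350) in the crop. The force rises while the height stays put, so the arm is on its stop. The jar, block and mallet are where they were in the first picture. Handing in.

```bash
python3 -c "
from workcell import env
print(env.job_done()); s=env.state(); print(s['time_s'],s['ee_pos'],s['force'],s['gripper_width'])"
```

```text
the job is handed in; nothing more can be done
None
the job is handed in; nothing more can be done
```

The job is handed in at about 20.4 s of the 61 s allowed. I lifted the stylus out of its stand by the handle and touched its tip to the low cap, then the high cap. The tip then pushed the setting arm down, and the arm is still gripping the stylus and pressing.

- **Touches:** both caps were touched near their middle in the scene camera, with about 6 N net on each. The gripper and arm blocked the top camera's view there.
- **Setting arm:** the tip stands in the middle of the pan at about 79 mm height, which is where the stop should be. Pushing 1 mm further moved the tool only about 0.3 mm, while the net push rose from 8.5 to about 12 N. That is well above the 6 N spring force, so the arm is on its stop.
- **Grip and bystanders:** the jaws read 21.9 mm on the 22 mm handle. In the last picture the mallet, sanding block and glue jar look unmoved.
- **Disagreements:** the two cameras differed by 2–3 mm in position, and I corrected for that using the lifted tip. The camera put the pan rim about 6 mm lower than the stated geometry, while contact came only about 1–2 mm lower.
- **Not checked:** the state could no longer be read after handing in.

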